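Pack the ball, then find the full tin and hold it up

TASK

Make up the customer's order at the pet shop counter: first lower the rubber ball gently into the steel pail, down to its floor without dropping or pressing it, and let go. Then find the full one of the three identical supplement tins by lifting each in turn clear of the mat by a few centimetres over its own place, beginning with the robot's leftmost and ending with its rightmost, and standing the lighter ones back in their places. Finish still holding the heaviest tin upright and still in the gripper, up over the middle of the pail and well clear above its rim; leave the bone, the carton and the jar alone and keep the pail upright.

Things in the scene. Friction and masses are not known exactly. Their poses are not given: they have to be found in the camera images.
- pail: open round steel pail, loose, 0.7 kg: 90 mm tall, 160 mm across the rim and 136 mm across the foot, wall 3 mm, floor 5 mm thick; origin at the centre of its underside on the counter, z up
- stand: low wooden ring fixed to the counter, 60 mm across, 12 mm tall, hole 36 mm, on which the ball rests at the start; origin at the centre of its underside
- ball_center (a point): centre of the loose dark rubber ball, 58 mm in diameter, 70 g; it rests on the ring at the start with its centre about 35 mm above the counter (34 mm above the counter when lying on the pail's floor)
- mat: flat black rubber mat fixed on the counter, 110 x 360 mm, 8 mm thick, carrying the three tins in a row along its own y axis; origin at the centre of its underside, y along the row towards the robot's left
- place_left (a point): the mat's top at the left place (the robot's left, larger y), 125 mm from the middle one; a tin stands within 10 mm of it
- place_middle (a point): the mat's top at the middle place; a tin stands within 10 mm of it
- place_right (a point): the mat's top at the right place (the robot's right, smaller y), 125 mm from the middle one; a tin stands within 10 mm of it
- tin_a: one of three closed metal tins, alike in look and size (64 mm across, 100 mm tall with its lid, plain upright cylinder, lid fixed), standing on the mat; origin at the centre of its underside, z up its axis. The three differ only in what is inside, so in weight: 0.15 to 0.6 kg, the heaviest at least 0.1 kg above the next. The heaviest can be any of the three; which place it stands in changes from start to start
- tin_b: one of three closed metal tins, alike in look and size (64 mm across, 100 mm tall with its lid, plain upright cylinder, lid fixed), standing on the mat; origin at the centre of its underside, z up its axis. The three differ only in what is inside, so in weight: 0.15 to 0.6 kg, the heaviest at least 0.1 kg above the next. The heaviest can be any of the three; which place it stands in changes from start to start
- tin_c: one of three closed metal tins, alike in look and size (64 mm across, 100 mm tall with its lid, plain upright cylinder, lid fixed), standing on the mat; origin at the centre of its underside, z up its axis. The three differ only in what is inside, so in weight: 0.15 to 0.6 kg, the heaviest at least 0.1 kg above the next. The heaviest can be any of the three; which place it stands in changes from start to start
- bone: white chew bone lying on the counter, 116 mm long, 48 mm wide, 26 mm high, a bystander; origin at the centre of its underside, x along it
- carton: white carton 60 x 80 x 120 mm standing on the counter to the right of the mat, a bystander; origin at the centre of its underside
- jar: white plastic jar 72 mm across, 110 mm tall, to the left of the mat, a bystander; origin at the centre of its underside
Things that resemble listed ones, but are neither listed nor needed, are in the scene too. What is shaped like the tin_c but blue or purple is not meant.

How it is judged:
By the outcome, as a careful person would: the job done as asked, in the order asked, and still so for the second after the job is handed in, while the arm keeps its last pose, push and grip.
It also fails if it takes over 72 s, if anything falls off the work surface, if the arm or the gripper's body presses on something with over 40 N, if the wrist force passes 120 N, or if a joint passes its speed limit or range.

ROBOT

A 7-joint arm with a two-finger parallel gripper is mounted at the origin on the work surface. World frame = base frame: x ahead of the robot, y to its left, z up, the work surface at z = 0. Lengths are in m, angles in rad, forces in N, time in s.
With the tool pointing down it reaches from about 0.425 to 0.875 m from the base axis. Payload 4.7 kg.
Tool frame: the origin (TCP) lies on the centre line of the jaws, within the pads' length; the fingertips stand 22 mm ahead of it and the grasp point (between the pads) lies 3 mm ahead of it; z points along the fingers, y is the direction in which the jaws open and shut (so a half turn about z gives the same grasp; the last joint's range is limited). The gripper opens to 87 mm and grips with 3 to 60 N. Pads are 19 mm wide; open, the fingers measure 117 mm over their backs; the gripper's body (75 mm by 190 mm) begins 51 mm behind the grasp point.
Start: joints at [-1.277, 0.321, -0.07, 1.45, 0.023, 1.371, -0.057], TCP at [0.18, 0.625, 0.245] pointing down, gripper open.
Joint ranges: [-2.86, 2.86], [-0.3, 2.09], [-1.38, 1.24], [0.06, 2.45], [-1.56, 4.7], [0.09, 2.05], [-2.69, 2.69]. Speed limits (rad/s): [2.57, 2.57, 3.14, 3.14, 3.14, 3.14, 3.14].

INTERFACE

Orientations are given as a rotation vector (axis times angle).
In Python, from bench import ctrl, imaging, close_job, finder gives the robot as it stands. The module is installed in compiled form; this text tells all that it offers.
- The arm moves only by the shell command python3 -m jog 'ROWS' [FORCE]. ROWS is JSON, a list that holds one entry, the list of rows, each a list of 7 numbers: the shift along the tool's x, y, z in cm, then the turn, a rotation vector about the tool's x, y, z in degrees, then the finger opening in cm, from 0 to 8.7. In form: [[[dx, dy, dz, ax, ay, az, claw], ...]]. A call has 1 to 12 rows; each row shifts and turns the commanded pose from where the row before left it, along the tool's axes as they then stand; what a row does not reach is not made up. A row lasts 1/10 s, in which the tool goes at most 50 mm and 8.59 degrees, less where a joint would pass 70% of its speed; a pose out of reach is approached as far as the arm can. A call is refused whole if a number of a shift passes 5 or a number of a turn 8.59, either way. A call with a gripper value outside its range is refused whole. The fingers move at their own pace and stop on an object; FORCE is the grip in N (left out, the last holds). Time passes only in rows, so rows that do not move let the fingers close. It gives the time, the measured TCP pose, the force and the opening at its end, in the units of the state.
- ctrl.get_state(): the state, without advancing time (a new reading comes with each control period).
- imaging.get_image(name): name is "side" or "top"; returns a dict with "frame" (384x512x3 uint8, red, green, blue), "intrinsics" (3x3 intrinsics, pixels), "k1" (the pictures are not rectified: a ray, as slopes to the right and down, at radius r is drawn at 1 + k1 r^2 times it, then the intrinsics apply), "pose" (4x4, takes a point from camera to world coordinates). Camera axes: x right, y down, z forward; pixel columns grow to the right and rows downward; lengths in m; the calibration is good to about 2 mm. A picture is of the moment at which its call begins. There is no depth.
- close_job(): hands the job in, once; it reports no verdict.
Trained networks look in the newest picture that a camera, given by its name, has taken for a name from the list of things; names that differ only in an ending like _2 or _b are one class to them, and where a whole thing is asked for, a point or a joint stands for the part that bears it (a point fixed in the world has none). Each returns a list of dicts, best first, with "conf" (0 to 1); they miss things now and then, are a little off and sometimes report something else, mostly with a low value. They report only what shows in the picture. A call takes as long as a camera call. They do not tell look-alikes from the thing itself.
- finder.trace(label, camera): "region" (384x512 bool, what is visible of it) and "point" ([row, column] as shares, 0 to 1, of the picture: columns of its width, rows of its height, amid what is visible of it).
- finder.spot_point(label, camera): "point" ([row, column] as shares, 0 to 1, of the picture: columns of its width, rows of its height: a listed point, or the origin of a listed thing).
The state is a dict: "time": time; "joint_positions": joint angles; "qd": joint speeds; "joint_torque": joint torques, N m; "position": TCP position; "tool_rot": TCP orientation; "ft_force": force on the tool from outside, world axes, zero at the start; "torque": the same for the moment, N m; "grip_width": opening from 0.0 (shut) to 1.0 (fully open).
Only numpy, scipy, OpenCV 4.12 (cv2) and the standard library are available. Lean on these libraries where they do the work, as an engineer would, in place of code of your own. Each camera call takes 0.05 s, during which the arm holds its last target. There are 200 camera calls.

## Working session

There is one attempt and no reset: what is moved stays moved. The work goes in short steps, Python scripts to look and compute and a shell command to move; the robot and the scene stay as the last step left them, time stands still between calls to the robot, and variables do not carry over. Pictures are saved under pics/ and viewed, about 8 in all and at most 12, crops included, and the job is handed in when it is done.

```bash
mkdir -p pics; cat > h.py <<'E'
import numpy as np, cv2
from bench import ctrl, imaging, close_job, finder
from scipy.spatial.transform import Rotation as R
def ray(im,px):  # px (col,row)
    K=np.array(im["intrinsics"]);k=im["k1"]
    d=np.array([(px[0]-K[0,2])/K[0,0],(px[1]-K[1,2])/K[1,1]]);u=d.copy()
    for _ in range(30): u=d/(1+k*(u@u))
    T=np.array(im["pose"]);return T[:3,3],T[:3,:3]@np.array([u[0],u[1],1])
def at_z(im,px,z):
    o,d=ray(im,px);return o+d*(z-o[2])/d[2]
def proj(im,P):
    T=np.array(im["pose"]);K=np.array(im["intrinsics"]);c=T[:3,:3].T@(np.array(P)-T[:3,3]);u=c[:2]/c[2];u=u*(1+im["k1"]*(u@u))
    return np.array([K[0,0]*u[0]+K[0,2],K[1,1]*u[1]+K[1,2]])
def save(im,name): cv2.imwrite("pics/"+name,cv2.cvtColor(im["frame"],cv2.COLOR_RGB2BGR))
E
python3 - <<'E'
from h import *
s=ctrl.get_state();print({k:np.round(v,3) for k,v in s.items()}, R.from_rotvec(s["tool_rot"]).as_matrix().round(3))
Z=dict(pail=0,stand=0,ball_center=.035,mat=0,place_left=.008,place_middle=.008,place_right=.008,tin_a=.008,bone=0,carton=0,jar=0)
for c in("top","side"):
    im=imaging.get_image(c);save(im,c+"0.png");print(c,np.round(im["pose"],3).tolist(),im["k1"])
    for n,z in Z.items():
        for r in finder.spot_point(n,c)[:4]:
            p=np.array(r["point"]);px=(p[1]*512,p[0]*384);print(c,n,round(r["conf"],2),np.round(px),at_z(im,px,z).round(3))
a=cv2.imread("pics/top0.png");b=cv2.imread("pics/side0.png")
cv2.imwrite("pics/both.png",cv2.resize(np.vstack([a,b]),(400*1,600)))
E
```

```text
{'time': np.float64(0.0), 'joint_positions': array([-1.277,  0.322, -0.07 ,  1.452,  0.023,  1.371, -0.057]), 'qd': array([ 0.   ,  0.   , -0.   ,  0.001, -0.002, -0.001,  0.001]), 'joint_torque': array([ 0.0000e+00, -4.9128e+01, -4.0400e-01, -3.1253e+01, -6.4000e-02,
        4.4000e-02,  0.0000e+00]), 'position': array([0.179, 0.624, 0.243]), 'tool_rot': array([-4.380e-01, -3.111e+00,  3.000e-03]), 'ft_force': array([ 0.151, -0.498, -0.593]), 'torque': array([-0.051,  0.029, -0.012]), 'grip_width': np.float64(0.996)} [[-0.961  0.276 -0.   ]
 [ 0.276  0.961 -0.002]
 [-0.    -0.002 -1.   ]]
top [[0.008, -0.984, 0.18, 0.433], [-1.0, -0.01, -0.006, 0.017], [0.008, -0.18, -0.984, 1.108], [0.0, 0.0, 0.0, 1.0]] -0.018326420246164182
top pail 0.58 [170. 267.] [0.403 0.253 0.   ]
top stand 0.62 [317. 256.] [ 0.438 -0.161  0.   ]
top ball_center 0.64 [323. 253.] [ 0.447 -0.172  0.035]
top mat 0.77 [264. 179.] [ 0.661 -0.01   0.   ]
top place_left 0.57 [220. 174.] [0.673 0.121 0.008]
top place_middle 0.93 [264. 179.] [ 0.657 -0.01   0.008]
top place_middle 0.42 [305. 183.] [ 0.648 -0.13   0.00
[... 650 characters left out ...]
[331. 174.] [ 0.449 -0.171  0.   ]
side ball_center 0.8 [330. 165.] [ 0.456 -0.17   0.035]
side mat 0.85 [229. 187.] [ 0.666 -0.007  0.   ]
side place_left 0.82 [202. 220.] [0.664 0.116 0.008]
side place_left 0.72 [229. 188.] [0.658 0.001 0.008]
side place_middle 0.91 [230. 185.] [ 0.662 -0.008  0.008]
side place_right 0.65 [254. 154.] [ 0.659 -0.134  0.008]
side tin_a 0.8 [227. 188.] [0.664 0.002 0.008]
side tin_a 0.62 [206. 219.] [0.658 0.11  0.008]
side tin_a 0.6 [172. 182.] [0.799 0.054 0.008]
side tin_a 0.6 [291. 185.] [ 0.524 -0.082  0.008]
side bone 0.57 [303. 216.] [ 0.463 -0.013  0.   ]
side carton 0.78 [271. 108.] [ 0.714 -0.348  0.   ]
side jar 0.67 [131. 313.] [0.672 0.374 0.   ]
```

View pics/top0.png

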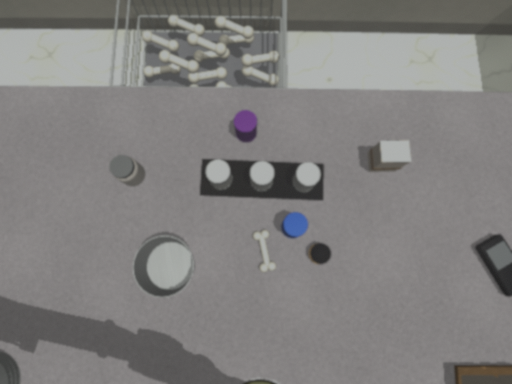

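View pics/side0.png

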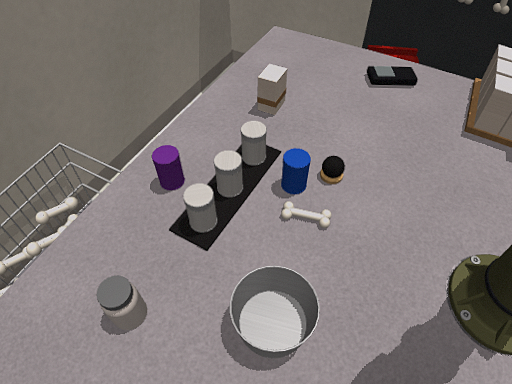

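The top view shows three white tins on the black mat with lids at (218,172), (262,175) and (307,177). The blue tin (295,224) and purple tin (246,125) are look-alikes. The ball on its ring is at (320,253) and the pail at (163,264). I'll fit the known shapes to the masks and make one enlarged crop to confirm.

```bash
cat >> h.py <<'E'
from scipy.optimize import minimize
t=np.linspace(0,2*np.pi,40,endpoint=False);ring=np.c_[np.cos(t),np.sin(t),0*t]
def cyl(r0,z0,r1,z1): return np.vstack([ring*r0+[0,0,z0],ring*r1+[0,0,z1]])
TIN=cyl(.032,.008,.032,.108);PAIL=cyl(.068,0,.08,.09)
BALL=np.vstack([np.c_[.029*np.cos(f)*ring[:,:2],.029*np.sin(f)+0*t] for f in np.linspace(-1.5,1.5,13)])+[0,0,.035]
BONE=CART=None
def iou(ims,masks,S,xy):
    o=0
    for im,m in zip(ims,masks):
        P=np.array([proj(im,p+[xy[0],xy[1],0]) for p in S]);h=cv2.convexHull((P*64).round().astype(np.int32))
        q=np.zeros((384*4,512*4),np.uint8);cv2.fillConvexPoly(q,((h/16)+1.5*0).astype(np.int32),1)
        M=cv2.resize(m.astype(np.uint8),None,fx=4,fy=4,interpolation=0)
        o+=(q&M).sum()/(q|M).sum()
    return -o/len(ims)
def fit(ims,masks,S,x0):
    r=minimize(lambda x:iou(ims,masks,S,x),x0,method="Nelder-Mead",options=dict(initial_simplex=np.array(x0)+[[0,0],[.008,0],[0,.008]],xatol=3e-4,fatol=1e-4,maxiter=50));return r.x.round(4),round(-r.fun,3)
def hullmask(m):
    c=np.vstack(cv2.findContours(m.astype(np.uint8),0,2)[0]);q=np.zeros(m.shape,np.uint8);cv2.fillConvexPoly(q,cv2.convexHull(c),1);return q>0
E
python3 - <<'E'
from h import *
cams=("top","side");IM={};M={}
for c in cams:
    IM[c]=imaging.get_image(c)
    for n in("tin_a","ball_center","pail"):
        M[c,n]=finder.trace(n,c)
        for r in M[c,n][:6]: print(c,n,round(r["conf"],2),np.round(np.array(r["point"])[::-1]*[512,384]),r["region"].sum())
X={"left":("tin_a",TIN,[.66,.115]),"mid":("tin_a",TIN,[.66,0]),"right":("tin_a",TIN,[.65,-.13]),"ball":("ball_center",BALL,[.45,-.171]),"pail":("pail",PAIL,[.41,.25]),"blue":("tin_a",TIN-[0,0,.008],[.523,-.09])}
for k,(n,S,x0) in X.items():
    for cs in(("top",),("side",)):
        ms=[]
        for c in cs:
            if not M[c,n]: break
            b=max(M[c,n],key=lambda r:-iou([IM[c]],[r["region"]],S,x0));ms.append(hullmask(b["region"]) if k=="pail" else b["region"])
        else: print(k,cs,fit([IM[c] for c in cs],ms,S,x0))
a=cv2.imread("pics/top0.png")[110:290,120:380];b=cv2.imread("pics/side0.png")[110:290,140:400]
cv2.imwrite("pics/crop.png",cv2.resize(np.vstack([a,b]),None,fx=1.66,fy=1.66,interpolation=2))
E
```

```text
top tin_a 0.96 [222. 174.] 583
top tin_a 0.8 [307. 179.] 644
top tin_a 0.8 [296. 223.] 548
top tin_a 0.79 [244. 126.] 648
top tin_a 0.64 [262. 178.] 531
top ball_center 0.6 [321. 254.] 347
top pail 0.71 [163. 270.] 2939
side tin_a 0.88 [167. 165.] 1081
side tin_a 0.86 [293. 172.] 1039
side tin_a 0.83 [255. 142.] 1024
side tin_a 0.61 [202. 205.] 1308
side tin_a 0.61 [227. 173.] 1115
side ball_center 0.78 [336. 167.] 415
side ball_center 0.74 [222. 207.] 2581
side pail 0.76 [274. 309.] 6474
left ('top',) (array([0.6571, 0.1154]), np.float64(0.95))
left ('side',) (array([0.6595, 0.1175]), np.float64(0.954))
mid ('top',) (array([ 0.654 , -0.0035]), np.float64(0.904))
mid ('side',) (array([ 6.568e-01, -4.000e-04]), np.float64(0.952))
right ('top',) (array([ 0.6515, -0.1265]), np.float64(0.945))
right ('side',) (array([ 0.6549, -0.1233]), np.float64(0.974))
ball ('top',) (array([ 0.4447, -0.1654]), np.float64(0.925))
ball ('side',) (array([ 0.446 , -0.1643]), np.float64(0.957))
pail ('top',) (array([0.4089, 0.2516]), np.float64(0.971))
pail ('side',) (array([0.4104, 0.2533]), np.float64(0.983))
blue ('top',) (array([ 0.519 , -0.0924]), np.float64(0.959))
blue ('side',) (array([ 0.5224, -0.0906]), np.float64(0.923))
```

View pics/crop.png

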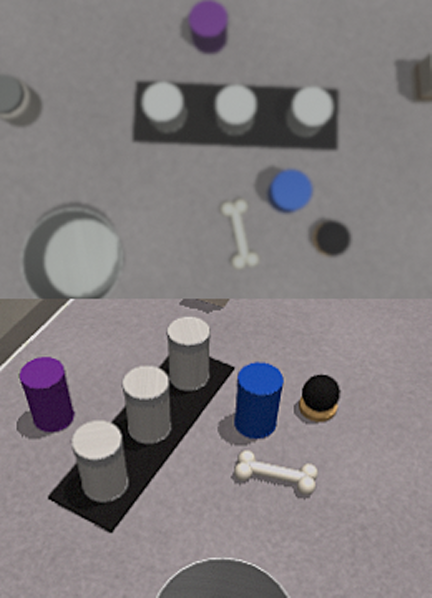

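```bash
cat >> h.py <<'E'
def go(x,y,z,yaw,N,clip=4.8):
    "polar path from the present pose to x,y,z, tool-y heading yaw (deg): rows in tool axes, levelled"
    s=ctrl.get_state();p=np.array(s["position"]);m=R.from_rotvec(s["tool_rot"]).as_matrix()
    y0=np.arctan2(m[1,1],m[0,1]);dy=(np.radians(yaw)-y0+np.pi/2)%np.pi-np.pi/2
    a0,a1=np.arctan2(p[1],p[0]),np.arctan2(y,x);r0,r1=np.hypot(*p[:2]),np.hypot(x,y)
    print("from",p.round(4),"yaw",np.degrees(y0).round(1),"grip",round(s["grip_width"]*87,1),"f",np.round(s["ft_force"],2),"t",s["time"].round(2),"tilt",m[:2,2].round(4))
    q,h=p,y0;o=[]
    for i in range(1,N+1):
        u=i/N;a,r=a0+(a1-a0)*u,r0+(r1-r0)*u
        t=np.array([r*np.cos(a),r*np.sin(a),p[2]+(z-p[2])*u]);d=t-q
        ex,ey=np.array([-np.sin(h),np.cos(h)]),np.array([np.cos(h),np.sin(h)])
        row=[round(d[:2]@ex*100,1 if N>1 else 2),round(d[:2]@ey*100,1 if N>1 else 2),round(-d[2]*100,1 if N>1 else 2),0,0,round(-np.degrees(dy/N),1)]
        o.append(row);q=q+np.r_[(row[0]*ex+row[1]*ey)/100,-row[2]/100];h-=np.radians(row[5])
    for i in range(0,N,12): print(o[i:i+12])
    print("end",q.round(4),np.degrees(h).round(1))
E
python3 -c "
from h import *
go(.4455,-.165,.2,-45,24)"
```

```text
Traceback (most recent call last):
  File "h.py", line 38, in go
    print("from",p.round(4),"yaw",np.degrees(y0).round(1),"grip",round(s["grip_width"]*87,1),"f",np.round(s["ft_force"],2),"t",s["time"].round(2),"tilt",m[:2,2].round(4))
                                                                                                                               ^^^^^^^^^^^^^^^
AttributeError: 'float' object has no attribute 'round'
```

```bash
sed -i 's/s\["time"\].round(2)/round(s["time"],2)/; s/dy=(np.radians(yaw)-y0+np.pi\/2)%np.pi-np.pi\/2/dy=np.radians(yaw)-y0/' h.py; python3 -c "
from h import *
go(.4455,-.165,.2,-45,24)"
```

```text
from [0.1795 0.6247 0.2446] yaw 74.0 grip 86.9 f [ 0.5   0.92 -0.02] t 1.6 tilt [0.0001 0.0001]
[[np.float64(-4.4), np.float64(-0.9), np.float64(0.2), 0, 0, np.float64(5.0)], [np.float64(-4.4), np.float64(-0.8), np.float64(0.2), 0, 0, np.float64(5.0)], [np.float64(-4.3), np.float64(-0.7), np.float64(0.2), 0, 0, np.float64(5.0)], [np.float64(-4.3), np.float64(-0.6), np.float64(0.1), 0, 0, np.float64(5.0)], [np.float64(-4.3), np.float64(-0.6), np.float64(0.2), 0, 0, np.float64(5.0)], [np.float64(-4.2), np.float64(-0.5), np.float64(0.2), 0, 0, np.float64(5.0)], [np.float64(-4.1), np.float64(-0.4), np.float64(0.2), 0, 0, np.float64(5.0)], [np.float64(-4.2), np.float64(-0.3), np.float64(0.2), 0, 0, np.float64(5.0)], [np.float64(-4.1), np.float64(-0.3), np.float64(0.2), 0, 0, np.float64(5.0)], [np.float64(-4.0), np.float64(-0.2), np.float64(0.2), 0, 0, np.float64(5.0)], [np.float64(-4.0), np.float64(-0.1), np.float64(0.1), 0, 0, np.float64(5.0)], [np.float64(-3.9), np.float64(-0.0), np.float64(0.2), 0, 0, np.float64(5.0)]]
[[np.float64(-4.0), np.float64(-0.0), np.float64(0.2), 0, 0, np.flo
[... 194 characters left out ...]
4(0.2), np.float64(0.2), 0, 0, np.float64(5.0)], [np.float64(-3.7), np.float64(0.2), np.float64(0.2), 0, 0, np.float64(5.0)], [np.float64(-3.6), np.float64(0.3), np.float64(0.1), 0, 0, np.float64(5.0)], [np.float64(-3.6), np.float64(0.4), np.float64(0.2), 0, 0, np.float64(5.0)], [np.float64(-3.5), np.float64(0.4), np.float64(0.2), 0, 0, np.float64(5.0)], [np.float64(-3.5), np.float64(0.4), np.float64(0.2), 0, 0, np.float64(5.0)], [np.float64(-3.4), np.float64(0.5), np.float64(0.2), 0, 0, np.float64(5.0)], [np.float64(-3.4), np.float64(0.6), np.float64(0.2), 0, 0, np.float64(5.0)], [np.float64(-3.3), np.float64(0.6), np.float64(0.2), 0, 0, np.float64(5.0)]]
end [ 0.4457 -0.1652  0.1996] -46.0
```

```bash
sed -i 's/o.append(row)/row=[float(v) for v in row];o.append(row)/' h.py
python3 -m jog '[[[-4.4,-0.9,0.2,0,0,5,8.7],[-4.4,-0.8,0.2,0,0,5,8.7],[-4.3,-0.7,0.2,0,0,5,8.7],[-4.3,-0.6,0.1,0,0,5,8.7],[-4.3,-0.6,0.2,0,0,5,8.7],[-4.2,-0.5,0.2,0,0,5,8.7],[-4.1,-0.4,0.2,0,0,5,8.7],[-4.2,-0.3,0.2,0,0,5,8.7],[-4.1,-0.3,0.2,0,0,5,8.7],[-4.0,-0.2,0.2,0,0,5,8.7],[-4.0,-0.1,0.1,0,0,5,8.7],[-3.9,0,0.2,0,0,5,8.7]]]'
python3 -m jog '[[[-4,0,0.2,0,0,5,8.7],[-3.8,0,0.2,0,0,5,8.7],[-3.8,0.2,0.2,0,0,5,8.7],[-3.8,0.2,0.2,0,0,5,8.7],[-3.7,0.2,0.2,0,0,5,8.7],[-3.6,0.3,0.1,0,0,5,8.7],[-3.6,0.4,0.2,0,0,5,8.7],[-3.5,0.4,0.2,0,0,5,8.7],[-3.5,0.4,0.2,0,0,5,8.7],[-3.4,0.5,0.2,0,0,5,8.7],[-3.4,0.6,0.2,0,0,4,8.7],[-3.3,0.6,0.2,0,0,5,8.7]]]'
python3 -m jog '[[[0,0,0,0,0,0,8.7],[0,0,0,0,0,0,8.7]]]'
python3 -c "
from h import *
go(.4455,-.165,.1,-45,1)"
```

```text
time: 2.8
position: [0.5031, 0.2527, 0.2228]
tool_rot: [1.94, 2.471, 0.001]
ft_force: [0.5, 0.3, -0.4]
grip_width: 1.001
time: 4.0
position: [0.4456, -0.167, 0.1997]
tool_rot: [2.905, 1.196, 0.001]
ft_force: [0.3, -0.6, 0.2]
grip_width: 0.997
time: 4.2
position: [0.4461, -0.1658, 0.1998]
tool_rot: [-2.903, -1.2, -0.002]
ft_force: [-0.4, 0.9, -0.3]
grip_width: 1.001
from [ 0.4461 -0.1658  0.1998] yaw -45.1 grip 87.1 f [-0.4   0.89 -0.29] t 4.2 tilt [0.001 0.001]
[[0.01, -0.1, 9.98, 0.0, 0.0, -0.1]]
end [ 0.4455 -0.165   0.1   ] -45.0
```

```bash

python3 -m jog '[[[0,-0.1,2.5,0,0,0,8.7],[0,0,2.5,0,0,0,8.7],[0,0,2.5,0,0,0,8.7],[0,0,2.5,0,0,0,8.7],[0,0,2,0,0,0,8.7],[0,0,1.5,0,0,0,8.7],[0,0,1,0,0,0,8.7],[0,0,0.6,0,0,0,8.7],[0,0,0,0,0,0,8.7],[0,0,0,0,0,0,8.7]]]' 8
python3 -c "
from h import *
go(.4455,-.165,.049,-45,1)
im=imaging.get_image('side');cv2.imwrite('pics/g1.png',cv2.resize(cv2.cvtColor(im['frame'][90:250,230:430],4),None,fx=3,fy=3,interpolation=2))"
```

```text
time: 5.2
position: [0.4461, -0.1647, 0.049]
tool_rot: [2.902, 1.202, 0.001]
ft_force: [-0.7, -0.5, 0.6]
grip_width: 1.004
from [ 0.4461 -0.1647  0.049 ] yaw -45.0 grip 87.3 f [-0.69 -0.55  0.58] t 5.2 tilt [ 0.001 -0.   ]
[[-0.06, -0.02, 0.0, 0.0, 0.0, -0.0]]
end [ 0.4455 -0.165   0.049 ] -45.0
```

View pics/g1.png

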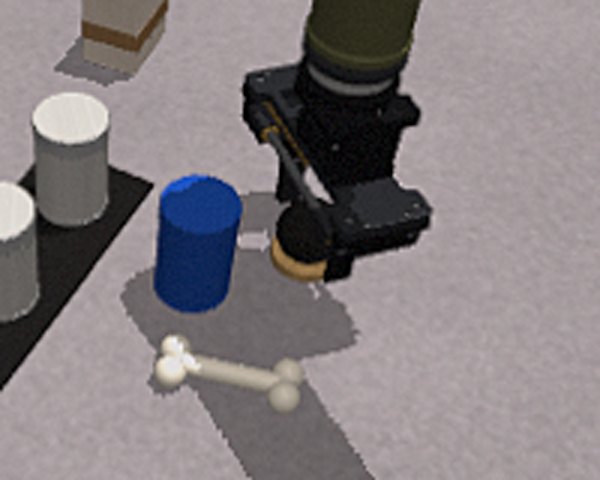

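The gripper straddles the ball at crop (303,235), clear of the blue tin at crop (200,245). Next I close gently, then lift a little.

```bash

python3 -m jog '[[[0,0,0,0,0,0,7.5],[0,0,0,0,0,0,6.6],[0,0,0,0,0,0,6],[0,0,0,0,0,0,5.5],[0,0,0,0,0,0,5.0],[0,0,0,0,0,0,5],[0,0,0,0,0,0,5]]]' 8
python3 -m jog '[[[0,0,-0.5,0,0,0,5],[0,0,-1,0,0,0,5],[0,0,-2,0,0,0,5],[0,0,-3,0,0,0,5],[0,0,-3,0,0,0,5],[0,0,-3,0,0,0,5],[0,0,-2.5,0,0,0,5],[0,0,0,0,0,0,5],[0,0,0,0,0,0,5]]]'
python3 -c "
from h import *
go(.4096,.2525,.2,20,20)
im=imaging.get_image('side');cv2.imwrite('pics/g2.png',cv2.resize(cv2.cvtColor(im['frame'][30:250,230:430],4),None,fx=2,fy=2,interpolation=2))"
```

```text
time: 5.95
position: [0.4462, -0.1653, 0.0489]
tool_rot: [2.902, 1.201, 0.002]
ft_force: [1.4, -2.0, 0.8]
grip_width: 0.662
time: 6.85
position: [0.4453, -0.1646, 0.1989]
tool_rot: [-2.902, -1.202, -0.002]
ft_force: [-1.1, 0.1, -0.7]
grip_width: 0.659
from [ 0.4453 -0.1646  0.1989] yaw -45.0 grip 57.3 f [-1.08  0.09 -0.71] t 6.85 tilt [0.0007 0.0008]
[[1.9, -0.9, -0.0, 0.0, 0.0, -3.3], [2.0, -0.9, -0.0, 0.0, 0.0, -3.3], [2.0, -0.9, -0.0, 0.0, 0.0, -3.3], [2.0, -0.8, -0.0, 0.0, 0.0, -3.3], [2.0, -0.8, -0.0, 0.0, 0.0, -3.3], [2.0, -0.8, -0.0, 0.0, 0.0, -3.3], [2.0, -0.8, -0.0, 0.0, 0.0, -3.3], [2.0, -0.8, -0.0, 0.0, 0.0, -3.3], [2.1, -0.7, -0.0, 0.0, 0.0, -3.3], [2.0, -0.7, -0.1, 0.0, 0.0, -3.3], [2.1, -0.7, 0.0, 0.0, 0.0, -3.3], [2.0, -0.6, 0.0, 0.0, 0.0, -3.3]]
[[2.1, -0.6, 0.0, 0.0, 0.0, -3.3], [2.1, -0.6, 0.0, 0.0, 0.0, -3.3], [2.1, -0.6, 0.0, 0.0, 0.0, -3.3], [2.1, -0.6, 0.0, 0.0, 0.0, -3.3], [2.1, -0.5, 0.0, 0.0, 0.0, -3.3], [2.1, -0.5, 0.0, 0.0, 0.0, -3.3], [2.2, -0.5, -0.0, 0.0, 0.0, -3.3], [2.1, -0.4, -0.0, 0.0, 0.0, -3.3]]
end [0.4097 0.2526 0.1999] 21.0
```

View pics/g2.png

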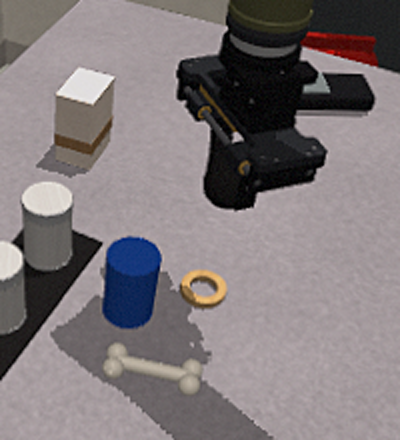

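The ball is in the gripper and the ring at crop (204,288) is empty. I'll carry it over the pail.

```bash

python3 -m jog '[[[1.9,-0.9,0,0,0,-3.3,5],[2,-0.9,0,0,0,-3.3,5],[2,-0.9,0,0,0,-3.3,5],[2,-0.8,0,0,0,-3.3,5],[2,-0.8,0,0,0,-3.3,5],[2,-0.8,0,0,0,-3.3,5],[2,-0.8,0,0,0,-3.3,5],[2,-0.8,0,0,0,-3.3,5],[2.1,-0.7,0,0,0,-3.3,5],[2,-0.7,0,0,0,-3.3,5],[2.1,-0.7,0,0,0,-3.3,5],[2,-0.6,0,0,0,-3.3,5]]]'
python3 -m jog '[[[2.1,-0.6,0,0,0,-3.3,5],[2.1,-0.6,0,0,0,-3.3,5],[2.1,-0.6,0,0,0,-3.3,5],[2.1,-0.6,0,0,0,-3.3,5],[2.1,-0.5,0,0,0,-3.3,5],[2.1,-0.5,0,0,0,-3.3,5],[2.2,-0.5,0,0,0,-3.3,5],[2.1,-0.4,0,0,0,-3.3,5],[0,0,0,0,0,0,5],[0,0,0,0,0,0,5],[0,0,0,0,0,0,5]]]'
python3 -c "
from h import *
go(.4096,.2525,.051,20,1)
im=imaging.get_image('top')
for r in finder.trace('ball_center','top')[:2]:
    P=BALL+[0,0,.1989-.049];print(r['conf'],np.array(r['point'])[::-1]*[512,384],fit([im],[r['region']],P,[.4096,.2525]))
"
```

```text
time: 8.1
position: [0.47, 0.0916, 0.1986]
tool_rot: [-2.319, -2.119, -0.0]
ft_force: [0.4, 0.6, -1.0]
grip_width: 0.653
time: 9.2
position: [0.4104, 0.2516, 0.1986]
tool_rot: [1.781, 2.587, -0.0]
ft_force: [0.2, -0.2, -1.5]
grip_width: 0.661
from [0.4104 0.2516 0.1986] yaw 20.9 grip 57.5 f [ 0.18 -0.23 -1.53] t 9.2 tilt [ 0.0003 -0.0004]
[[0.11, -0.04, 14.76, 0.0, 0.0, 0.9]]
end [0.4096 0.2525 0.051 ] 20.0
0.62 [163.7888 265.9968] (array([0.4152, 0.2395]), np.float64(0.163))
0.61 [312.5248 253.5936] (array([0.4096, 0.2525]), np.float64(0.0))
```

```bash

python3 -m jog '[[[0.1,0,1.5,0,0,0,5],[0,0,2.5,0,0,0,5],[0,0,2.5,0,0,0,5],[0,0,2.5,0,0,0,5],[0,0,2,0,0,0,5],[0,0,1.5,0,0,0,5],[0,0,1,0,0,0,5],[0,0,0.5,0,0,0,5],[0,0,0.5,0,0,0,5],[0,0,0,0,0,0,5],[0,0,0,0,0,0,5]]]'
python3 -m jog '[[[0,0,0.1,0,0,0,5],[0,0,0.1,0,0,0,5],[0,0,0.1,0,0,0,5],[0,0,0,0,0,0,5],[0,0,0,0,0,0,5]]]'
python3 -c "
from h import *
for i in range(6):
    imaging.get_image('side') ;s=ctrl.get_state();print(np.round(s['position'],4),np.round(s['ft_force'],2))
"
```

```text
time: 10.4
position: [0.41, 0.2535, 0.0541]
tool_rot: [1.78, 2.588, 0.002]
ft_force: [0.7, 0.2, -0.6]
grip_width: 0.66
time: 10.9
position: [0.4096, 0.2533, 0.0506]
tool_rot: [1.78, 2.589, 0.0]
ft_force: [-0.4, 0.8, -1.3]
grip_width: 0.66
[0.4096 0.2534 0.0506] [-0.32 -0.12 -1.13]
[0.4096 0.2534 0.0506] [-0.29  0.63 -0.91]
[0.4096 0.2533 0.0506] [-0.18  0.24 -1.2 ]
[0.4096 0.2533 0.0506] [-0.01  0.68 -1.28]
[0.4096 0.2533 0.0506] [-0.7   0.04 -0.79]
[0.4096 0.2534 0.0506] [ 0.31 -0.53 -0.33]
```

```bash

python3 -m jog '[[[0,0,0.1,0,0,0,5],[0,0,0.1,0,0,0,5],[0,0,0,0,0,0,5],[0,0,0,0,0,0,5]]]'
cat > f.py <<'E'
from h import *
F=[]
for i in range(6):
    imaging.get_image('side') ;s=ctrl.get_state();F.append(s['ft_force'])
print(np.round(s['position'],4),np.mean(F,0).round(2),s['time'])
E
python3 f.py
```

```text
time: 11.6
position: [0.4095, 0.2533, 0.0485]
tool_rot: [1.78, 2.589, -0.0]
ft_force: [-0.1, 0.1, -1.3]
grip_width: 0.657
[0.4096 0.2533 0.0486] [-0.04 -0.21 -0.79] 11.9
```

```bash

python3 -m jog '[[[0,0,0.04,0,0,0,5],[0,0,0.03,0,0,0,5],[0,0,0,0,0,0,5],[0,0,0,0,0,0,5]]]'
python3 f.py
```

```text
time: 12.3
position: [0.4096, 0.2535, 0.0482]
tool_rot: [-1.78, -2.589, -0.001]
ft_force: [-0.4, -0.5, 3.2]
grip_width: 0.661
[0.4097 0.2535 0.0481] [-0.97 -0.14  3.5 ] 12.6
```

The ball has touched the floor (force went from −0.8 to +3.5 N), so I back off a hair and let go slowly.

```bash

python3 -m jog '[[[0,0,-0.04,0,0,0,5],[0,0,0,0,0,0,5]]]'
python3 -m jog '[[[0,0,0,0,0,0,5.9],[0,0,0,0,0,0,6.1],[0,0,0,0,0,0,6.4],[0,0,0,0,0,0,6.8],[0,0,0,0,0,0,7.2],[0,0,0,0,0,0,7.2]]]'
python3 -m jog '[[[0,0,-1,0,0,0,7.2],[0,0,-2,0,0,0,7.2],[0,0,-3,0,0,0,7.2],[0,0,-3,0,0,0,7.2],[0,0,-3,0,0,0,7.2],[0,0,-3,0,0,0,8],[0,0,-3,0,0,0,8.7],[0,0,-1,0,0,0,8.7],[0,0,0,0,0,0,8.7]]]'
python3 -c "
from h import *
go(.658,.1165,.23,-10,14)
im=imaging.get_image('side');cv2.imwrite('pics/g3.png',cv2.resize(cv2.cvtColor(im['frame'][200:384,100:400],4),None,fx=2,fy=2,interpolation=2))"
```

```text
time: 12.8
position: [0.4097, 0.2533, 0.0482]
tool_rot: [1.78, 2.588, 0.0]
ft_force: [-0.4, -0.3, 1.6]
grip_width: 0.662
time: 13.4
position: [0.4096, 0.2533, 0.0482]
tool_rot: [1.78, 2.589, 0.0]
ft_force: [-0.4, -0.1, 0.2]
grip_width: 0.82
time: 14.3
position: [0.4103, 0.2538, 0.2402]
tool_rot: [1.78, 2.588, 0.006]
ft_force: [0.7, 0.2, -0.9]
grip_width: 0.993
from [0.4103 0.2538 0.2402] yaw 21.0 grip 86.3 f [ 0.71  0.18 -0.91] t 14.3 tilt [0.0029 0.0026]
[[-1.1, 1.5, 0.1, 0.0, 0.0, 2.2], [-1.1, 1.6, 0.0, 0.0, 0.0, 2.2], [-1.1, 1.6, 0.1, 0.0, 0.0, 2.2], [-1.1, 1.6, 0.1, 0.0, 0.0, 2.2], [-1.1, 1.6, 0.1, 0.0, 0.0, 2.2], [-1.2, 1.6, 0.0, 0.0, 0.0, 2.2], [-1.2, 1.7, 0.1, 0.0, 0.0, 2.2], [-1.2, 1.6, 0.1, 0.0, 0.0, 2.2], [-1.2, 1.7, 0.1, 0.0, 0.0, 2.2], [-1.2, 1.8, 0.0, 0.0, 0.0, 2.2], [-1.2, 1.7, 0.1, 0.0, 0.0, 2.2], [-1.3, 1.8, 0.1, 0.0, 0.0, 2.2]]
[[-1.2, 1.8, 0.0, 0.0, 0.0, 2.2], [-1.3, 1.8, 0.1, 0.0, 0.0, 2.2]]
end [0.6579 0.1167 0.2302] -9.8
```

View pics/g3.png

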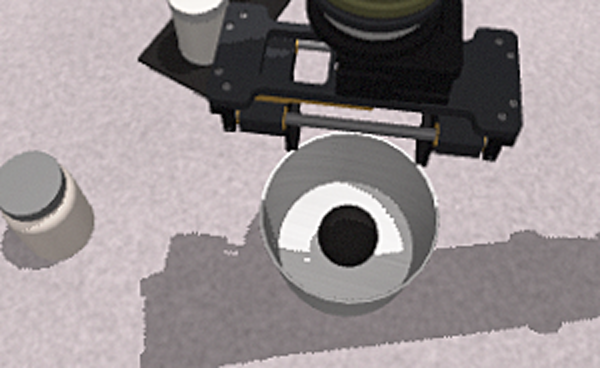

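The ball lies on the pail's floor near its middle at crop (347,235), and the pail is upright. On to the left tin.

```bash

python3 -m jog '[[[-1.1,1.5,0.1,0,0,1.5,8.7],[-1.1,1.6,0.1,0,0,1.5,8.7],[-1.1,1.6,0.1,0,0,1.5,8.7],[-1.1,1.6,0.1,0,0,1.5,8.7],[-1.1,1.6,0.1,0,0,1.5,8.7],[-1.2,1.6,0.1,0,0,1.5,8.7],[-1.2,1.7,0.1,0,0,1.5,8.7],[-1.2,1.6,0.1,0,0,1.5,8.7],[-1.2,1.7,0.1,0,0,1.5,8.7],[-1.2,1.8,0.1,0,0,1.5,8.7],[-1.2,1.7,0.1,0,0,1.5,8.7],[-1.3,1.8,0.1,0,0,1.5,8.7]]]'
python3 -m jog '[[[-1.2,1.8,0.1,0,0,1.5,8.7],[-1.3,1.8,0.1,0,0,1.5,8.7],[0,0,0,0,0,0,8.7],[0,0,0,0,0,0,8.7]]]'
python3 -c "
from h import *
go(.658,.1165,.18,0,1)"
```

```text
time: 15.55
position: [0.6329, 0.1582, 0.2237]
tool_rot: [-2.165, -2.276, 0.005]
ft_force: [0.3, 1.3, -0.0]
grip_width: 0.999
time: 15.95
position: [0.6689, 0.1349, 0.2221]
tool_rot: [-2.223, -2.218, 0.005]
ft_force: [-0.4, 0.1, 0.1]
grip_width: 0.999
from [0.6689 0.1349 0.2221] yaw -0.1 grip 87.0 f [-0.4   0.12  0.13] t 15.95 tilt [-0.0029 -0.0018]
[[-1.85, -1.09, 4.21, 0.0, 0.0, -0.1]]
end [0.658  0.1165 0.18  ] -0.0
```

```bash

python3 -m jog '[[[-1.0,-0.6,2,0,0,0,8.7],[-0.85,-0.5,2,0,0,0,8.7],[0,0,0,0,0,0,8.7],[0,0,2.5,0,0,0,8.7],[0,0,2.5,0,0,0,8.7],[0,0,2,0,0,0,8.7],[0,0,1.7,0,0,0,8.7],[0,0,1.2,0,0,0,8.7],[0,0,0.8,0,0,0,8.7],[0,0,0,0,0,0,8.7]]]'
python3 -m jog '[[[0,0,0,0,0,0,8],[0,0,0,0,0,0,7.2],[0,0,0,0,0,0,6.8],[0,0,0,0,0,0,6.4],[0,0,0,0,0,0,6],[0,0,0,0,0,0,5.6],[0,0,0,0,0,0,5.6],[0,0,0,0,0,0,5.6]]]' 25
python3 f.py
```

```text
time: 16.95
position: [0.6577, 0.1179, 0.0765]
tool_rot: [-2.221, -2.221, 0.002]
ft_force: [-0.2, -0.3, 0.3]
grip_width: 0.999
time: 17.75
position: [0.6592, 0.1177, 0.0781]
tool_rot: [2.221, 2.22, 0.003]
ft_force: [3.7, -0.2, 3.0]
grip_width: 0.732
[0.6591 0.1178 0.0781] [3.92 0.3  3.58] 18.05
```

```bash

python3 -m jog '[[[0,0,-0.3,0,0,0,5.6],[0,0,-0.7,0,0,0,5.6],[0,0,-1,0,0,0,5.6],[0,0,-1,0,0,0,5.6],[0,0,-1,0,0,0,5.6],[0,0,0,0,0,0,5.6],[0,0,0,0,0,0,5.6],[0,0,0,0,0,0,5.6]]]'
python3 f.py
```

```text
time: 18.85
position: [0.6577, 0.1177, 0.1168]
tool_rot: [-2.222, -2.221, 0.001]
ft_force: [0.1, -0.3, -3.8]
grip_width: 0.728
[0.658  0.1177 0.117 ] [-0.18 -0.03 -2.95] 19.15
```

```bash

python3 -m jog '[[[0,0,0.7,0,0,0,5.6],[0,0,1,0,0,0,5.6],[0,0,1,0,0,0,5.6],[0,0,0.6,0,0,0,5.6],[0,0,0.3,0,0,0,5.6],[0,0,0.1,0,0,0,5.6],[0,0,0,0,0,0,5.6],[0,0,0,0,0,0,5.6]]]'
python3 f.py
```

```text
time: 19.95
position: [0.6585, 0.1177, 0.0808]
tool_rot: [2.222, 2.22, 0.001]
ft_force: [-0.3, -0.4, -3.5]
grip_width: 0.732
[0.6582 0.1178 0.0805] [ 0.13 -0.34 -3.23] 20.25
```

```bash

python3 -m jog '[[[0,0,0.1,0,0,0,5.6],[0,0,0.1,0,0,0,5.6],[0,0,0,0,0,0,5.6],[0,0,0,0,0,0,5.6]]]'
python3 -m jog '[[[0,0,0.05,0,0,0,5.6],[0,0,0,0,0,0,5.6],[0,0,0,0,0,0,5.6]]]'
```

```text
time: 20.65
position: [0.6581, 0.1177, 0.0782]
tool_rot: [-2.222, -2.221, 0.0]
ft_force: [0.3, -0.4, -2.9]
grip_width: 0.732
time: 20.95
position: [0.6582, 0.1178, 0.078]
tool_rot: [-2.222, -2.221, -0.0]
ft_force: [0.1, -0.5, -1.8]
grip_width: 0.729
```

```bash

python3 -m jog '[[[0,0,0.04,0,0,0,5.6],[0,0,0,0,0,0,6.3],[0,0,0,0,0,0,6.5],[0,0,0,0,0,0,6.8],[0,0,0,0,0,0,7.6],[0,0,0,0,0,0,8.7],[0,0,0,0,0,0,8.7]]]'
python3 -m jog '[[[0,0,-1,0,0,0,8.7],[0,0,-2,0,0,0,8.7],[0,0,-2.5,0,0,0,8.7],[0,0,-2.5,0,0,0,8.7],[0,0,-1,0,0,0,8.7],[0,0,0,0,0,0,8.7]]]'
python3 -m jog '[[[-2,-0.05,0,0,0,0,8.7],[-3,-0.05,0,0,0,0,8.7],[-3,-0.05,0,0,0,0,8.7],[-2.5,-0.05,0,0,0,0,8.7],[-1.5,-0.05,0,0,0,0,8.7],[0,0,0,0,0,0,8.7],[0,0,0,0,0,0,8.7]]]'
python3 -c "
from h import *
im=imaging.get_image('side')
for r in finder.trace('tin_a','side')[:6]:
    print(r['conf'].__round__(2),np.round(np.array(r['point'])[::-1]*[512,384]),fit([im],[r['region']],TIN,[.658,.1165]) if abs(r['point'][1]*512-202)<8 else '')
go(.6555,-.002,.077,0,1)"
```

```text
time: 21.65
position: [0.6582, 0.1178, 0.0774]
tool_rot: [2.222, 2.221, 0.0]
ft_force: [-0.4, 0.4, 0.4]
grip_width: 0.954
time: 22.25
position: [0.6593, 0.1178, 0.1697]
tool_rot: [2.221, 2.219, 0.006]
ft_force: [-0.1, -0.4, -0.1]
grip_width: 0.999
time: 22.95
position: [0.6554, -0.0009, 0.1667]
tool_rot: [-2.22, -2.221, -0.0]
ft_force: [-0.0, -0.3, -0.9]
grip_width: 1.0
0.96 [260. 155.] 
0.78 [167. 167.] 
0.66 [294. 171.] 
0.63 [226. 173.] 
0.6 [202. 205.] (array([0.6567, 0.1176]), np.float64(0.966))
from [6.556e-01 3.000e-04 1.669e-01] yaw 0.1 grip 86.6 f [ 1.17 -0.43 -0.6 ] t 23.05 tilt [-0.0005  0.0014]
[[-0.23, -0.01, 8.99, 0.0, 0.0, 0.1]]
end [ 0.6555 -0.002   0.077 ] 0.0
```

Left tin is standing at (0.657, 0.118) in its place. Middle tin next.

```bash

python3 -m jog '[[[-0.2,0,2,0,0,0,8.7],[0,0,2.5,0,0,0,8.7],[0,0,2,0,0,0,8.7],[0,0,1.5,0,0,0,8.7],[0,0,0.7,0,0,0,8.7],[0,0,0.3,0,0,0,8.7],[0,0,0,0,0,0,8.7]]]'
python3 -m jog '[[[0,0,0,0,0,0,8],[0,0,0,0,0,0,7.2],[0,0,0,0,0,0,6.8],[0,0,0,0,0,0,6.4],[0,0,0,0,0,0,6],[0,0,0,0,0,0,5.6],[0,0,0,0,0,0,5.6],[0,0,0,0,0,0,5.6]]]' 25
python3 -m jog '[[[0,0,-0.3,0,0,0,5.6],[0,0,-0.7,0,0,0,5.6],[0,0,-1,0,0,0,5.6],[0,0,-1,0,0,0,5.6],[0,0,-1,0,0,0,5.6],[0,0,0,0,0,0,5.6],[0,0,0,0,0,0,5.6],[0,0,0,0,0,0,5.6]]]'
python3 f.py
```

```text
time: 23.75
position: [0.6559, -0.004, 0.0777]
tool_rot: [2.221, 2.221, 0.001]
ft_force: [0.3, -0.0, -0.2]
grip_width: 0.997
time: 24.55
position: [0.6562, -0.0043, 0.0779]
tool_rot: [2.221, 2.22, 0.002]
ft_force: [1.3, -0.5, 1.4]
grip_width: 0.731
time: 25.35
position: [0.6552, -0.0041, 0.117]
tool_rot: [-2.222, -2.22, 0.001]
ft_force: [0.2, -0.3, -1.8]
grip_width: 0.736
[ 0.6554 -0.0043  0.117 ] [-0.23 -0.16 -1.61] 25.65
```

```bash

python3 -m jog '[[[0,0,0.7,0,0,0,5.6],[0,0,1,0,0,0,5.6],[0,0,1,0,0,0,5.6],[0,0,0.6,0,0,0,5.6],[0,0,0.3,0,0,0,5.6],[0,0,0.15,0,0,0,5.6],[0,0,0.05,0,0,0,5.6],[0,0,0,0,0,0,5.6],[0,0,0,0,0,0,5.6]]]'
python3 -m jog '[[[0,0,0.07,0,0,0,5.6],[0,0,0,0,0,0,5.6],[0,0,0,0,0,0,5.6]]]'
```

```text
time: 26.55
position: [0.6559, -0.0043, 0.0798]
tool_rot: [2.222, 2.221, 0.001]
ft_force: [0.6, -0.4, -1.3]
grip_width: 0.727
time: 26.85
position: [0.6556, -0.0042, 0.0787]
tool_rot: [2.222, 2.221, 0.0]
ft_force: [0.3, -0.5, -2.0]
grip_width: 0.731
```

```bash

python3 -m jog '[[[0,0,0.06,0,0,0,5.6],[0,0,0,0,0,0,5.6],[0,0,0,0,0,0,5.6]]]'
python3 -m jog '[[[0,0,0.05,0,0,0,5.6],[0,0,0,0,0,0,5.6],[0,0,0,0,0,0,5.6]]]'
```

```text
time: 27.15
position: [0.6555, -0.0042, 0.078]
tool_rot: [-2.222, -2.221, -0.0]
ft_force: [0.3, -1.0, -1.5]
grip_width: 0.731
time: 27.45
position: [0.6556, -0.0043, 0.0778]
tool_rot: [2.222, 2.221, 0.0]
ft_force: [-1.1, -0.3, 0.2]
grip_width: 0.733
```

```bash

python3 -m jog '[[[0,0,0.02,0,0,0,5.6],[0,0,0,0,0,0,6.3],[0,0,0,0,0,0,6.5],[0,0,0,0,0,0,6.8],[0,0,0,0,0,0,7.6],[0,0,0,0,0,0,8.7],[0,0,0,0,0,0,8.7]]]'
python3 -m jog '[[[0,0,-1,0,0,0,8.7],[0,0,-2,0,0,0,8.7],[0,0,-2.5,0,0,0,8.7],[0,0,-2.5,0,0,0,8.7],[0,0,-1,0,0,0,8.7],[0,0,0,0,0,0,8.7]]]'
python3 -m jog '[[[-2,-0.05,0,0,0,0,8.7],[-3,-0.05,0,0,0,0,8.7],[-3,-0.05,0,0,0,0,8.7],[-2.5,-0.05,0,0,0,0,8.7],[-1.6,-0.05,0,0,0,0,8.7],[0,0,0,0,0,0,8.7],[0,0,0,0,0,0,8.7]]]'
python3 -c "
from h import *
im=imaging.get_image('side')
for r in finder.trace('tin_a','side')[:6]:
    print(r['conf'].__round__(2),np.round(np.array(r['point'])[::-1]*[512,384]),fit([im],[r['region']],TIN,[.6555,-.004]) if abs(r['point'][1]*512-227)<8 else '')
go(.653,-.125,.077,0,1)"
```

```text
time: 28.15
position: [0.6556, -0.0043, 0.0773]
tool_rot: [2.222, 2.221, 0.0]
ft_force: [-0.3, -0.3, 0.4]
grip_width: 0.95
time: 28.75
position: [0.6567, -0.0044, 0.1696]
tool_rot: [2.22, 2.219, 0.005]
ft_force: [-0.1, -0.3, 0.2]
grip_width: 1.004
time: 29.45
position: [0.6529, -0.124, 0.1666]
tool_rot: [-2.22, -2.22, -0.0]
ft_force: [0.9, -0.1, -0.0]
grip_width: 0.997
0.9 [203. 205.] 
0.71 [252. 142.] 
0.71 [225. 175.] (array([ 6.547e-01, -4.000e-04]), np.float64(0.962))
0.67 [167. 168.] 
0.59 [296. 171.] 
from [ 0.6533 -0.1227  0.1669] yaw 0.1 grip 87.0 f [ 0.61 -0.22 -0.38] t 29.55 tilt [-0.0004  0.0016]
[[-0.23, -0.03, 8.99, 0.0, 0.0, 0.1]]
end [ 0.653 -0.125  0.077] 0.0
```

```bash

python3 -m jog '[[[-0.2,0,2,0,0,0,8.7],[0,0,2.5,0,0,0,8.7],[0,0,2,0,0,0,8.7],[0,0,1.5,0,0,0,8.7],[0,0,0.7,0,0,0,8.7],[0,0,0.3,0,0,0,8.7],[0,0,0,0,0,0,8.7]]]'
python3 -m jog '[[[0,0,0,0,0,0,8],[0,0,0,0,0,0,7.2],[0,0,0,0,0,0,6.8],[0,0,0,0,0,0,6.4],[0,0,0,0,0,0,6],[0,0,0,0,0,0,5.6],[0,0,0,0,0,0,5.6],[0,0,0,0,0,0,5.6]]]' 25
python3 -m jog '[[[0,0,-0.3,0,0,0,5.6],[0,0,-0.7,0,0,0,5.6],[0,0,-1,0,0,0,5.6],[0,0,-1,0,0,0,5.6],[0,0,-1,0,0,0,5.6],[0,0,0,0,0,0,5.6],[0,0,0,0,0,0,5.6],[0,0,0,0,0,0,5.6]]]'
python3 f.py
```

```text
time: 30.25
position: [0.6534, -0.127, 0.0777]
tool_rot: [2.221, 2.221, 0.001]
ft_force: [0.3, 0.3, -0.4]
grip_width: 0.997
time: 31.05
position: [0.6541, -0.1273, 0.0782]
tool_rot: [2.221, 2.22, 0.003]
ft_force: [3.7, -0.6, 2.8]
grip_width: 0.73
time: 31.85
position: [0.6526, -0.1271, 0.1169]
tool_rot: [-2.221, -2.22, 0.001]
ft_force: [-0.2, -0.4, -5.3]
grip_width: 0.729
[ 0.6528 -0.1273  0.117 ] [ 0.43  0.09 -4.46] 32.15
```

Weights are about 3.1 N left, 1.6 N middle and 4.5 N right, so the right tin is the full one and it's already in hand. I'll raise it and carry it over the pail.

```bash

python3 -m jog '[[[0,0,-1,0,0,0,5.6],[0,0,-2,0,0,0,5.6],[0,0,-2.5,0,0,0,5.6],[0,0,-2.5,0,0,0,5.6],[0,0,-2.5,0,0,0,5.6],[0,0,-2,0,0,0,5.6],[0,0,-1,0,0,0,5.6],[0,0,0,0,0,0,5.6],[0,0,0,0,0,0,5.6]]]'
python3 -c "
from h import *
im=imaging.get_image('side');r=finder.trace('pail','side')[0];print(fit([im],[hullmask(r['region'])],PAIL,[.41,.2525]))
im=imaging.get_image('top');r=finder.trace('pail','top')[0];print(fit([im],[hullmask(r['region'])],PAIL,[.41,.2525]))
go(.4096,.2525,.255,30,23)"
```

```text
time: 33.05
position: [0.6526, -0.1272, 0.2516]
tool_rot: [-2.221, -2.22, 0.001]
ft_force: [-0.3, -0.4, -5.1]
grip_width: 0.732
(array([0.4105, 0.253 ]), np.float64(0.983))
(array([0.41  , 0.2525]), np.float64(0.0))
from [ 0.6524 -0.1271  0.2509] yaw -0.0 grip 64.0 f [-0.03  0.73 -5.04] t 33.25 tilt [-0.0022  0.0002]
[[2.2, -0.4, -0.0, 0.0, 0.0, -1.3], [2.3, -0.4, -0.0, 0.0, 0.0, -1.3], [2.1, -0.5, -0.1, 0.0, 0.0, -1.3], [2.2, -0.5, 0.0, 0.0, 0.0, -1.3], [2.1, -0.5, 0.0, 0.0, 0.0, -1.3], [2.1, -0.5, -0.0, 0.0, 0.0, -1.3], [2.1, -0.6, -0.0, 0.0, 0.0, -1.3], [2.0, -0.6, -0.0, 0.0, 0.0, -1.3], [2.0, -0.6, -0.1, 0.0, 0.0, -1.3], [2.0, -0.6, 0.0, 0.0, 0.0, -1.3], [1.9, -0.7, 0.0, 0.0, 0.0, -1.3], [1.9, -0.6, -0.0, 0.0, 0.0, -1.3]]
[[1.9, -0.7, -0.0, 0.0, 0.0, -1.3], [1.9, -0.7, -0.0, 0.0, 0.0, -1.3], [1.8, -0.8, -0.1, 0.0, 0.0, -1.3], [1.7, -0.7, 0.0, 0.0, 0.0, -1.3], [1.8, -0.8, 0.0, 0.0, 0.0, -1.3], [1.7, -0.7, -0.0, 0.0, 0.0, -1.3], [1.7, -0.8, -0.0, 0.0, 0.0, -1.3], [1.6, -0.8, -0.1, 0.0, 0.0, -1.3], [1.6, -0.9, 0.0, 0.0, 0.0, -1.3], [1.6, -0.8, 0.0, 0.0, 0.0, -1.3], [1.5, -0.9, -0.0, 0.0, 0.0, -1.3]]
end [0.4095 0.2521 0.2549] 29.9
```

```bash

python3 -m jog '[[[2.2,-0.4,0,0,0,-1.3,5.6],[2.3,-0.4,0,0,0,-1.3,5.6],[2.1,-0.5,-0.1,0,0,-1.3,5.6],[2.2,-0.5,0,0,0,-1.3,5.6],[2.1,-0.5,0,0,0,-1.3,5.6],[2.1,-0.5,0,0,0,-1.3,5.6],[2.1,-0.6,0,0,0,-1.3,5.6],[2,-0.6,0,0,0,-1.3,5.6],[2,-0.6,-0.1,0,0,-1.3,5.6],[2,-0.6,0,0,0,-1.3,5.6],[1.9,-0.7,0,0,0,-1.3,5.6],[1.9,-0.6,0,0,0,-1.3,5.6]]]' 30
python3 -m jog '[[[1.9,-0.7,0,0,0,-1.3,5.6],[1.9,-0.7,0,0,0,-1.3,5.6],[1.8,-0.8,-0.1,0,0,-1.3,5.6],[1.7,-0.7,0,0,0,-1.3,5.6],[1.8,-0.8,0,0,0,-1.3,5.6],[1.7,-0.7,0,0,0,-1.3,5.6],[1.7,-0.8,0,0,0,-1.3,5.6],[1.6,-0.8,-0.1,0,0,-1.3,5.6],[1.6,-0.9,0,0,0,-1.3,5.6],[1.6,-0.8,0,0,0,-1.3,5.6],[1.5,-0.9,0,0,0,-1.3,5.6]]]'
python3 -m jog '[[[0,0,0,0,0,0,5.6],[0,0,0,0,0,0,5.6],[0,0,0,0,0,0,5.6],[0,0,0,0,0,0,5.6]]]'
python3 -c "
from h import *
go(.41,.2528,.255,30,1)
for c in('side','top'):
    im=imaging.get_image(c);save(im,c+'9.png')
cv2.imwrite('pics/fin.png',np.hstack([cv2.imread('pics/side9.png')[:,60:460],cv2.imread('pics/top9.png')[:,20:420]]))"
```

```text
time: 34.45
position: [0.558, 0.1116, 0.2544]
tool_rot: [1.898, 2.504, 0.0]
ft_force: [-0.1, 0.5, -4.6]
grip_width: 0.728
time: 35.55
position: [0.4088, 0.2527, 0.2564]
tool_rot: [1.571, 2.72, 0.0]
ft_force: [0.1, -0.3, -5.3]
grip_width: 0.73
time: 35.95
position: [0.4107, 0.2513, 0.2564]
tool_rot: [1.576, 2.717, 0.0]
ft_force: [0.1, 0.4, -4.3]
grip_width: 0.73
from [0.4107 0.2513 0.2564] yaw 29.8 grip 63.5 f [ 0.11  0.4  -4.32] t 35.95 tilt [ 0.0003 -0.0002]
[[0.17, 0.02, 0.14, 0.0, 0.0, -0.2]]
end [0.41   0.2528 0.255 ] 30.0
```

View pics/fin.png

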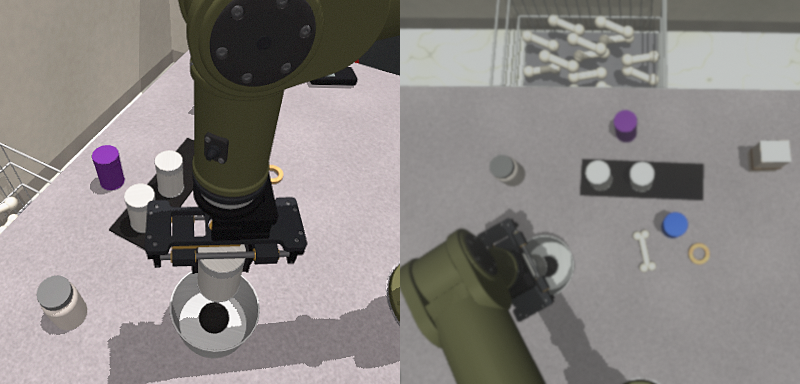

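The tin is held upright over the pail at (220,270) and the ball is on the pail's floor at (214,317). The other two tins stand on the mat, and the bystanders and pail look unmoved.

```bash
python3 -m jog '[[[0.15,0,0,0,0,0,5.6],[0,0,0,0,0,0,5.6],[0,0,0,0,0,0,5.6],[0,0,0,0,0,0,5.6],[0,0,0,0,0,0,5.6]]]'; python3 -c "
from h import *
print(ctrl.get_state()['qd'].__class__, np.abs(ctrl.get_state()['qd']).max()); close_job()"
```

```text
time: 36.55
position: [0.4094, 0.2532, 0.2564]
tool_rot: [1.574, 2.719, 0.0]
ft_force: [-0.1, 0.2, -3.6]
grip_width: 0.729
<class 'numpy.ndarray'> 0.001341448049812172
the job is handed in; nothing more can be done
```

The order is made up and handed in at 36.6 s of the 72 s allowed. No verdict was reported.

- **Ball:** I lowered it to the pail's floor in steps of 1 mm or less. It touched at about 3.5 N, and I eased that to about 1.6 N before letting go. The pictures show it lying in the pail, which stands upright where it was.
- **Tins:** I lifted left, middle and right in turn by about 4 cm over their own places. They read about 3.1, 1.6 and 4.5 N, so the right one is the heaviest. The gap to the left one is 1.4 N, with sensor noise of about 0.25 N per averaged reading.
- **Lighter tins:** Left and middle were set back standing on the mat. The side camera fits the left tin within 1 mm of where I released it. For the middle tin, the fit and my release point differ by about 4 mm across the row, but both lie within about 5 mm of the tin's starting position.
- **Final hold:** The heaviest tin is held upright and still at 30 N, within about 1 mm of the pail's middle. Its underside is about 9–10 cm above the rim, judging from the tool height.

In the last check the top camera could not fit the pail, probably because the arm hid part of it, so the pail's final position rests on the side camera alone. The bone, carton, jar, and the blue and purple tins were not handled.

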